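# Shut the bean and lentil jars

## Task

Three glass storage jars stand on the kitchen counter with their lids loose. Screw the lids of the white-bean jar and the orange-lentil jar fully home, clockwise until they stop, and let go; leave the pasta jar's lid loose as it is, the pasta is still wanted.

Things in the scene. Friction and masses are not known exactly. Their poses are not given: they have to be found in the camera images.
- bean_grip (a point): on the turning axis of the white-bean jar's lid, 160 mm above the counter: the point to pinch its black bar from above. x: along the bar to its white-marked end, z up. Bar 58 mm long (x), 14 wide (y), 30 tall, centred on the axis, top 7 mm above this point; flat steel lid (68 mm across, 18 thick) 23 mm below it. Jar: clear, square, 90 mm wide, held fast by a suction foot, full of off-white beans
- bean_lid (a joint): angle (rad) of the bean jar's quarter-turn lid: 0 = fully home at a hard stop, the bar's white end pointing at the red index on the jar's shoulder; grows anticlockwise seen from above, up to 1.5. Starts 0.7 to 1.3; turn the bar clockwise by this angle to shut it. It stays where left (friction 0.06 N m) and neither rises nor comes off
- lentil_grip (a point): the same point on the lid of the orange-lentil jar: on the turning axis, 160 mm above the counter, x along the black bar to its white end, z up. Jar, lid and bar are the same size as the bean jar's; full of orange lentils. The three jars stand in any order, their centres at least 180 mm apart, and none can be moved
- lentil_lid (a joint): angle (rad) of the lentil jar's lid, read and stopped just like the bean jar's: 0 = fully home, grows anticlockwise seen from above, starts 0.7 to 1.3
- pasta_mark (a point): top of the white-marked end of the black bar on the pasta jar's lid, 27 mm from the lid's turning axis and 167 mm above the counter; x axis outward along the bar, z up. The jar is full of yellow pasta, otherwise like the other two. Not to be turned.

How it is judged:
By the outcome, as a careful person would: the job done as asked, in the order asked, and still so for the second after the job is handed in, with the robot touching nothing.
It also fails if it takes over 51 s, if anything falls off the work surface, if the arm or the gripper's body presses on something with over 40 N, if the wrist force passes 120 N, or if a joint passes its speed limit or range.

## Robot

A 7-joint arm with a two-finger parallel gripper is mounted at the origin on the work surface. World frame = base frame: x ahead of the robot, y to its left, z up, the work surface at z = 0. Lengths are in mm, angles in degrees, forces in N, time in s.
With the tool pointing down it reaches from about 425 to 875 mm from the base axis. Payload 8.4 kg.
Tool frame: the origin (TCP) lies midway between the tips of the shut fingers; the grasp point (between the pads) lies 19 mm behind it; z points along the fingers, y is the line along which they close (so a half turn about z gives the same grasp; the last joint's range is limited). The gripper opens to 85 mm and grips with 20 to 120 N. Pads are 22 mm wide; open, the fingers measure 114 mm over their backs; the gripper's body (76 mm by 85 mm) begins 54 mm behind the grasp point. The pads swing forward as they close: fully open they stand 13 mm farther back than shut.
Start: joints at [-78.85, 19.091, 2.286, 83.961, -0.768, 76.965, -3.352], TCP at [188.235, 622.117, 192.508] pointing down, gripper open.
Joint ranges: [-147.57, 147.57], [-21.85, 119.76], [-74.77, 79.35], [14.55, 137.4], [-85.83, 265.84], [4.83, 119.75], [-152.11, 152.11]. Speed limits (degrees/s): [127.2, 127.2, 159.86, 159.86, 180, 180, 180].

## Interface

Orientations are given as [roll, pitch, yaw] about the fixed x, y, z axes, in that order (R = Rz(yaw) Ry(pitch) Rx(roll)).
In Python, from rig import readout, eyes, ticket gives the robot as it stands.
- The arm moves only by the tool move_arm, never from a script. Its argument "steps" is a list of rows, each an object with "delta_pos": the shift along the tool's x, y, z in m, a list of three; "spin": the turn about the tool's z in degrees. A call has 1 to 12 rows; each row is the pose to reach, as a shift and turn from the pose commanded when the call began, along the tool's axes at that moment; what a row does not reach only later rows make up. A row lasts 1/10 s, in which the tool goes at most 50 mm and 8.59 degrees, less where a joint would pass 70% of its speed; a pose out of reach is approached as far as the arm can. A call with a gripper value outside its range is refused whole. "grip" is the finger opening in m, from 0 to 0.0854, set as the call begins (left out, the last holds). The fingers move at their own pace and stop on an object; "newtons" is the grip in N (left out, the last holds). Time passes only in rows, so rows that repeat a pose let the fingers close. It gives the time, the measured TCP pose, the force, the opening and the grip force at its end, in the units of the state.
- readout.read_state(): the state, without advancing time (a new reading comes with each control period).
- eyes.camera(name): name is "scene" or "top" or "wrist"; returns the picture (480x640x3 uint8, red, green, blue); there is no depth.
- eyes.camera_info(name): a dict with "intrinsics" (3x3 intrinsics, pixels), "k1" (the pictures are not rectified: a ray, as slopes to the right and down, at radius r is drawn at 1 + k1 r^2 times it, then the intrinsics apply), "R" (3x3) and "t" (3): a world point X has camera coordinates R X + t; the wrist camera has in their place "T_tool_cam" (4x4, takes a point from camera to tool coordinates, whose origin is the TCP and whose axes are the flange's). Camera axes: x right, y down, z forward; pixel columns grow to the right and rows downward; lengths in mm; the calibration is good to about 2 mm. A picture is of the moment at which its call begins: read the wrist's pose just before it. camera_info takes no time and is no camera call.
- ticket.finish_job(): hands the job in; it is judged then, once.
The state is a dict: "clock": time; "q": joint angles; "qd": joint speeds; "tau": joint torques, N m; "ee_pos": TCP position; "tcp_rot": TCP orientation; "ft_force": force on the tool from outside, world axes, zero at the start; "torque": the same for the moment, N m; "finger_gap": opening from 0.0 (shut) to 1.0 (fully open); "grip_force": force on a finger pad.
Only numpy, scipy, OpenCV 4.12 (cv2) and the standard library are available. Lean on these libraries where they do the work, as an engineer would, in place of code of your own. Each camera call takes 0.05 s, during which the arm holds its last target. There are 200 camera calls.

## Working session

There is one attempt and no reset: what is moved stays moved. The work goes in short steps, Python scripts to look and compute and a tool call to move; the robot and the scene stay as the last step left them, time stands still between calls to the robot, and variables do not carry over. Pictures are saved under pics/ and viewed, at most 10 in all, crops included, and the job is handed in when it is done.

Besides the shell and the picture viewer there is one more tool, called after "Emit:" as name(argument=value, ...), one argument or row to a line, values as JSON. move_arm: Moves the arm, as the interface text tells. Its arguments: {"type":"object","properties":{"steps":{"type":"array","items":{"type":"object","properties":{"delta_pos":{"type":"array","items":{"type":"number"}},"spin":{"type":"number"}}}},"grip":{"type":"number"},"newtons":{"type":"number"}},"required":["steps"]}

```bash
mkdir -p pics
python3 - <<'E'
from rig import readout, eyes
import cv2,json
s=readout.read_state();print({k:s[k] for k in('clock','ee_pos','tcp_rot','q','finger_gap')})
for n in('scene','top','wrist'):
    print(n,eyes.camera_info(n))
for n in('scene','top'):
    cv2.imwrite(f'pics/{n}0.png',eyes.camera(n)[:,:,::-1])
E
```

```text
{'clock': 0.0, 'ee_pos': array([188.06905293, 621.61564679, 191.60507075]), 'tcp_rot': array([-1.79902446e+02,  5.57620689e-03,  1.63168050e+02]), 'q': array([-78.85188772,  19.13160956,   2.28300636,  84.01311686,
        -0.76827625,  76.96820886,  -3.35228159]), 'finger_gap': 0.9960887453639863}
scene {'intrinsics': array([[547.36083279,   0.        , 317.96384837],
       [  0.        , 547.36083279, 239.2855141 ],
       [  0.        ,   0.        ,   1.        ]]), 'k1': -0.14074592173745867, 'R': array([[ 0.35195994,  0.93584074, -0.01806431],
       [ 0.52650781, -0.21389685, -0.82282298],
       [-0.77389516,  0.28008972, -0.56801058]]), 't': array([-190.60644901, -139.53508656, 1336.96203166])}
top {'intrinsics': array([[477.06589803,   0.        , 324.18121128],
       [  0.        , 477.06589803, 240.50516225],
       [  0.        ,   0.        ,   1.        ]]), 'k1': -0.09609515082065162, 'R': array([[ 0.1469688 , -0.98912432,  0.005766  ],
       [-0.9664129 , -0.14483179, -0.21229665],
       [ 0.21082288,  0.02562865, -0.97718826]]), 't': array([-73.82693556, 575.66084386, 978.88578236])}
wrist {'intrinsics': array([[344.1010836 ,   0.        , 318.25673224],
       [  0.        , 344.1010836 , 240.14362379],
       [  0.        ,   0.        ,   1.        ]]), 'k1': -0.042158612397759435, 'T_tool_cam': array([[ 7.38569303e-04, -9.62032598e-01, -2.72933573e-01,
         7.02273005e+01],
       [ 9.99999337e-01,  4.69453531e-04,  1.05131520e-03,
         1.82730532e-01],
       [-8.83269864e-04, -2.72934168e-01,  9.62032307e-01,
        -1.80864159e+02],
       [ 0.00000000e+00,  0.00000000e+00,  0.00000000e+00,
         1.00000000e+00]])}
```

View pics/scene0.png

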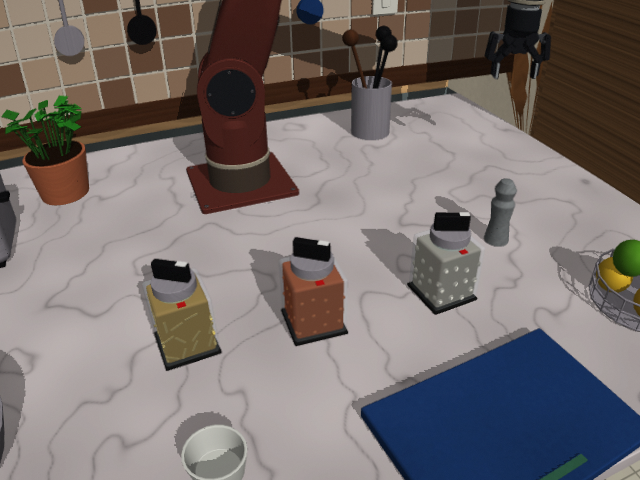

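View pics/top0.png

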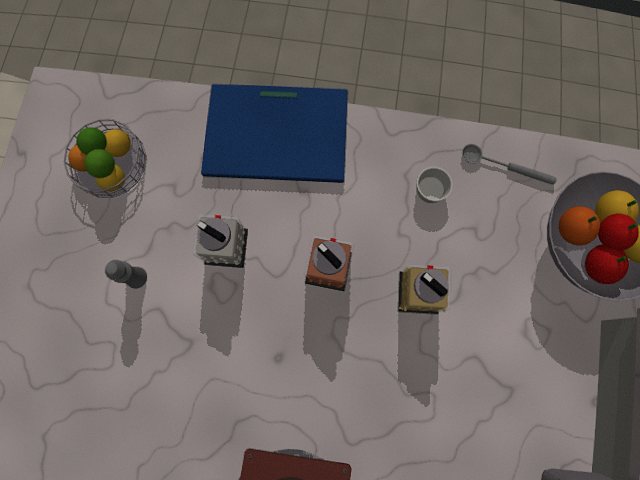

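Scene: pasta lid near (172,280), lentil (313,262), bean (450,232). Top: bean lid near (213,233), lentil (330,257), pasta (431,286). I'll enlarge the bars in one mosaic.

Run:
```python
import cv2,numpy as np
t=cv2.imread('pics/top0.png');s=cv2.imread('pics/scene0.png')
def c(i,u,v): return cv2.resize(i[v-24:v+24,u-32:u+32],(384,288),interpolation=cv2.INTER_CUBIC)
m=np.vstack([np.hstack([c(t,213,233),c(t,330,257)]),np.hstack([c(s,450,230),c(s,313,256)])])
cv2.imwrite('pics/mos.png',m)
```

```text
(no output)
```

View pics/mos.png

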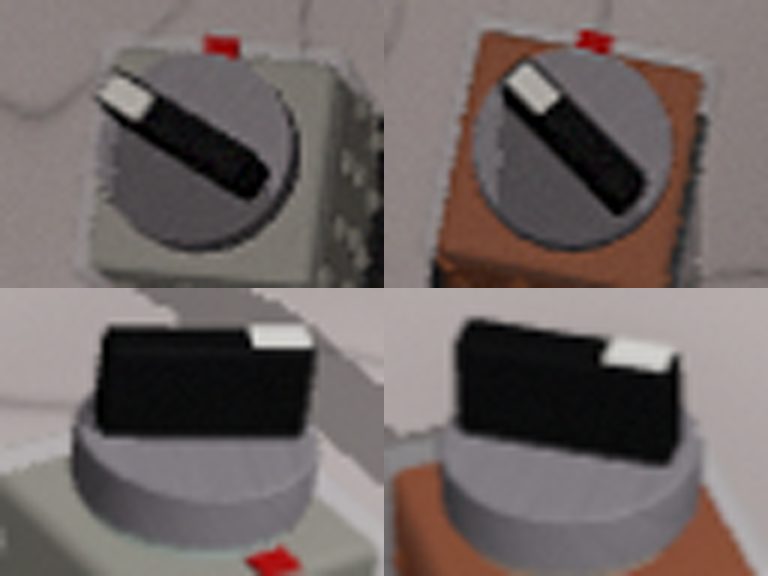

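```bash
cat > h.py <<'E'
import numpy as np,cv2
from rig import eyes
def ray(n,uv):
    c=eyes.camera_info(n);K=c['intrinsics'];k=c['k1']
    p=cv2.undistortPoints(np.array([[uv]],float),K,np.array([k,0,0,0.]))[0,0]
    d=c['R'].T@np.array([*p,1]);return -c['R'].T@c['t'],d/np.linalg.norm(d)
def tri(a,b):
    (o,d),(p,e)=a,b
    s=np.linalg.lstsq(np.c_[d,-e],p-o,rcond=None)[0]
    x,y=o+s[0]*d,p+s[1]*e;return (x+y)/2,np.linalg.norm(x-y)
def atz(a,z): o,d=a;return o+d*(z-o[2])/d[2]
E
python3 - <<'E'
from h import *
T=lambda x,y,ox,oy:(ox+x/6-.42,oy+y/6-.42)
J={'bean':[((104,81),(311,336)),((257,181),(106,334)),((221,46),(273,562))],
'lentil':[((518,73),(673,358)),((630,195),(468,326)),((595,42),None)]}
O={'bean':((181,209),(418,206-48)),'lentil':((298-64,233),(281-64,232-48))}
for n,l in J.items():
    (a,b),(c,d)=O[n]
    P=[]
    for t,s in l:
        rt=ray('top',T(*t,a,b))
        if s: print(n,tri(rt,ray('scene',T(*s,c,d))))
        P.append(atz(rt,167 if len(P)<2 else 119))
    v=P[0]-P[1];m=(P[0]+P[1])/2;w=P[2]-m
    ang=lambda v:np.degrees(np.arctan2(v[1],v[0]))
    print(n,'mid',m,'len',np.linalg.norm(v),'yaw',ang(v),'red',P[2],ang(w),'joint',ang(v)-ang(w))
E
```

```text
bean (array([556.86941646, 261.58266725, 169.72949278]), np.float64(0.08214745230861817))
bean (array([532.84098103, 207.96229904, 168.15627672]), np.float64(5.86965617283712))
bean (array([585.91982131, 238.40036142, 119.7618891 ]), np.float64(0.4896483772977122))
bean mid [544.62076713 233.95878604 167.        ] len 62.517637954431024 yaw 65.71333207845653 red [586.21375658 238.83309092 119.        ] 6.684035914936695 joint 59.02929616351984
lentil (array([547.86978902,  17.09362591, 169.16552762]), np.float64(2.0647062667189124))
lentil (array([513.55194443, -25.01416757, 168.02468218]), np.float64(1.0656397340560309))
lentil mid [530.78137     -4.67776636 167.        ] len 54.08039032301783 yaw 50.48769534245476 red [572.50704215  -6.72528304 119.        ] -2.8093025693159035 joint 53.29699791177066
```

Bean lid axis is about (545,235), bar yaw 65.7°; lentil about (531,-4.5), yaw 50.5°. Both bar tops triangulate to about 168 mm. I'll hover over the bean jar first.

Emit:
move_arm(
  steps=[
    {"delta_pos": [-0.038, -0.022, -0.025], "spin": 8.1},
    {"delta_pos": [-0.076, -0.0445, -0.05], "spin": 16.2},
    {"delta_pos": [-0.1134, -0.0668, -0.07], "spin": 24.4},
    {"delta_pos": [-0.151, -0.089, -0.08], "spin": 32.5},
    {"delta_pos": [-0.189, -0.111, -0.08], "spin": 40.6},
    {"delta_pos": [-0.2268, -0.1335, -0.08], "spin": 48.7},
    {"delta_pos": [-0.2646, -0.1557, -0.08], "spin": 56.9},
    {"delta_pos": [-0.3024, -0.178, -0.08], "spin": 65},
    {"delta_pos": [-0.34, -0.2, -0.075], "spin": 73.1},
    {"delta_pos": [-0.378, -0.2225, -0.065], "spin": 81.2},
    {"delta_pos": [-0.416, -0.245, -0.055], "spin": 89.4},
    {"delta_pos": [-0.4536, -0.267, -0.0425], "spin": 97.5},
  ],
  grip=0.085,
)

```text
clock: 1.3
ee_pos: [546.1, 233.6, 234.8]
tcp_rot: [180.0, -0.0, 65.3]
ft_force: [1.7, 0.7, 0.6]
finger_gap: 1.0
grip_force: 0.0
```

Emit:
move_arm(
  steps=[
    {"delta_pos": [0, 0, 0], "spin": 0},
    {"delta_pos": [0, 0, 0], "spin": 0},
    {"delta_pos": [0, 0, 0], "spin": 0},
  ],
)

```text
clock: 1.6
ee_pos: [544.4, 236.4, 234.9]
tcp_rot: [-180.0, -0.0, 65.8]
ft_force: [0.1, 0.6, -0.5]
finger_gap: 0.995
grip_force: 0.0
```

Run:
```python
from rig import readout, eyes
import cv2
s=readout.read_state();print({k:s[k] for k in('clock','ee_pos','tcp_rot','q')})
cv2.imwrite('pics/w1.png',eyes.camera('wrist')[:,:,::-1])
```

```text
{'clock': 1.6, 'ee_pos': array([544.42008347, 236.36119799, 234.90830525]), 'tcp_rot': array([-1.79962687e+02, -2.90243496e-04,  6.57993736e+01]), 'q': array([-52.98477524,  12.05466576,  29.95960854,  89.76544486,
        -6.11065684,  79.83418577, -46.69033134])}
```

View pics/w1.png

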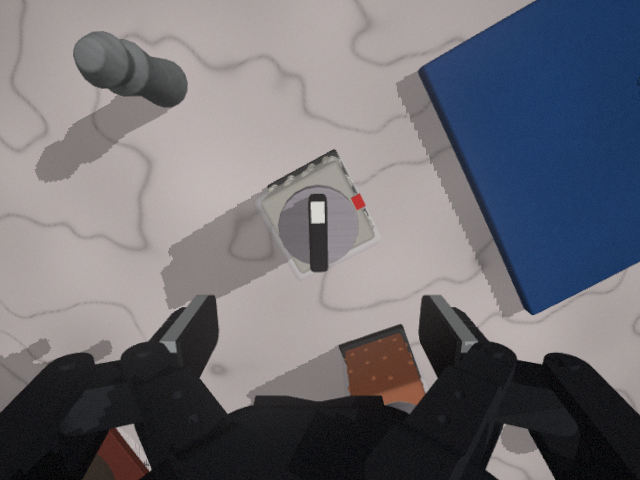

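The wrist view shows the bean bar from its white end at about (318,202) to its dark end at (320,271). The red index is at (358,202).

```bash
cat >> h.py <<'E'
from scipy.spatial.transform import Rotation as Ro
def wray(uv,pos,rot):
    c=eyes.camera_info('wrist');T=c['T_tool_cam']
    p=cv2.undistortPoints(np.array([[uv]],float),c['intrinsics'],np.array([c['k1'],0,0,0.]))[0,0]
    R=Ro.from_euler('xyz',rot,degrees=True).as_matrix()
    return R@T[:3,3]+pos,R@T[:3,:3]@np.array([*p,1])
def bar(pos,rot,w,d,r):
    a,b,r=[atz(wray(u,pos,rot),z) for u,z in((w,167),(d,167),(r,119))]
    v=a-b;m=(a+b)/2;g=lambda v:np.degrees(np.arctan2(v[1],v[0]))
    R=Ro.from_euler('xyz',rot,degrees=True).as_matrix()
    print('mid',m,'len',np.linalg.norm(v),'yaw',g(v),'joint',g(v)-g(r-m),'in tool axes',R.T@(m-pos))
E
cat > t.py <<'E'
import cv2,numpy as np
i=cv2.imread('pics/w1.png')[185:285,270:370]
for r in range(5,95,6):
    g=i[r].max(1);k=np.where((g<45))[0];w=np.where(g>190)[0];print(r+185,k.min()+270 if len(k) else 0,k.max()+270 if len(k) else 0,(w+270)[[0,-1]] if len(w) else '')
E
python3 t.py
python3 - <<'E'
from h import *
bar(np.array([544.42,236.36,234.9]),[180,0,65.8],(318,202),(320,271),(358,202))
E
```

```text
190 0 0 
196 315 318 
202 0 0 [313 323]
208 0 0 [311 323]
214 309 309 [312 323]
220 309 309 [312 323]
226 311 311 
232 0 0 
238 311 311 
244 310 310 
250 310 310 
256 0 0 
262 0 0 
268 0 0 
274 0 0 
mid [544.42799808 237.42989814 167.        ] len 53.667420586195675 yaw 67.4779670060081 joint 62.65988126570469 in tool axes [ 0.97915421 -0.43128068 67.9       ]
```

Emit:
move_arm(
  steps=[
    {"delta_pos": [0, 0, 0.03], "spin": -1},
    {"delta_pos": [0, 0, 0.06], "spin": -1},
    {"delta_pos": [0, 0, 0.08], "spin": -1},
    {"delta_pos": [0, 0, 0.091], "spin": -1},
    {"delta_pos": [0, 0, 0.091], "spin": -1},
    {"delta_pos": [0, 0, 0.091], "spin": -1},
  ],
  grip=0.05,
)

```text
clock: 2.25
ee_pos: [545.3, 235.9, 145.1]
tcp_rot: [180.0, -0.1, 66.7]
ft_force: [0.1, -0.6, 0.6]
finger_gap: 0.585
grip_force: 0.0
```

Emit:
move_arm(
  steps=[
    {"delta_pos": [0, 0, 0], "spin": 0},
    {"delta_pos": [0, 0, 0], "spin": 0},
    {"delta_pos": [0, 0, 0], "spin": 0},
    {"delta_pos": [0, 0, 0], "spin": 0},
    {"delta_pos": [0, 0, 0], "spin": 0},
    {"delta_pos": [0, 0, 0], "spin": 0},
    {"delta_pos": [0, 0, 0], "spin": 0},
    {"delta_pos": [0, 0, 0], "spin": 0},
  ],
  grip=0,
  newtons=40,
)

```text
clock: 3.05
ee_pos: [545.0, 235.2, 144.0]
tcp_rot: [-180.0, 0.0, 66.7]
ft_force: [-0.1, -0.2, -1.1]
finger_gap: 0.005
grip_force: 0.0
```

The fingers shut on nothing, so I'll look.

Run:
```python
from rig import readout, eyes
import cv2
s=readout.read_state();print({k:s[k] for k in('clock','ee_pos','tcp_rot','q','finger_gap','grip_force','ft_force')})
cv2.imwrite('pics/w2.png',eyes.camera('wrist')[:,:,::-1])
s=eyes.camera('scene')[:,:,::-1]
a=cv2.imread('pics/w2.png')[160:480,120:520]
b=cv2.resize(s[150:310,350:550],(400,320))
cv2.imwrite('pics/m2.png',cv2.hconcat([a,b]))
```

```text
{'clock': 3.05, 'ee_pos': array([545.0483034 , 235.17569723, 143.99131139]), 'tcp_rot': array([-1.79998334e+02,  6.07603519e-03,  6.66644998e+01]), 'q': array([-52.12210748,  15.2565679 ,  29.29000333,  97.04374148,
        -7.8833774 ,  69.75808995, -44.29295897]), 'finger_gap': 0.0052914840536188775, 'grip_force': 0.0, 'ft_force': array([-0.10567232, -0.19748188, -1.05667784])}
```

View pics/m2.png

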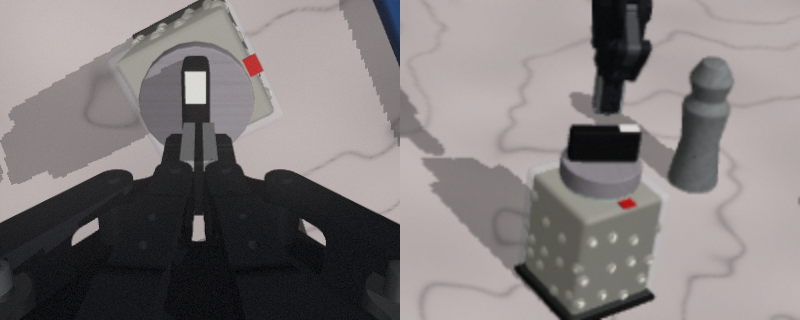

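The wrist view shows the shut fingers behind and above the bar, with the white patch at full-image (315,232)–(315,264). In the scene view the fingertip is near (454,205), well clear of the bar. I'll check the heights by triangulation.

Run:
```python
from h import *
p1,r1=np.array([544.42,236.36,234.9]),[180,0,65.8]
p2,r2=np.array([545.05,235.18,144.0]),[180,0,66.66]
for a,b in (((318,202),(315.5,231.5)),((318,223),(315.5,264))):
    print(tri(wray(a,p1,r1),wray(b,p2,r2)))
c=eyes.camera_info('scene')
for X in ([545,235,144],[545,235,190],[545,235,167],p2):
    print(X,cv2.projectPoints(np.array([X],float),cv2.Rodrigues(c['R'])[0],c['t'],c['intrinsics'],np.array([c['k1'],0,0,0.]))[0].ravel())
c=eyes.camera_info('wrist');T=np.linalg.inv(c['T_tool_cam'])
for X in ([0,0,0],[0,0,-19],[0,0,-10]):
    print('tcp in wrist',X,cv2.projectPoints(np.array([X],float),cv2.Rodrigues(T[:3,:3])[0],T[:3,3],c['intrinsics'],np.array([c['k1'],0,0,0.]))[0].ravel())
t=eyes.camera('top');cv2.imwrite('pics/t3.png',np.hstack([cv2.resize(t[200:270,160:260,::-1],(800,560),interpolation=cv2.INTER_CUBIC)]))
i=cv2.imread('pics/w2.png');g=i[200:300,316].max(1);print(g)
```

```text
(array([554.3095351 , 261.84365192, 163.85388553]), np.float64(0.4154570271820398))
(array([548.44975835, 248.48191314, 169.53808961]), np.float64(0.18556330451244135))
[545, 235, 144] [449.87043032 226.40432543]
[545, 235, 190] [453.16410221 202.52626618]
[545, 235, 167] [451.50324823 214.63351296]
[545.05 235.18 144.  ] [449.97914081 226.39732634]
tcp in wrist [0, 0, 0] [319.92718411 271.33386393]
tcp in wrist [0, 0, -19] [320.06361971 284.79667979]
tcp in wrist [0, 0, -10] [319.99564222 278.08681599]
[155 123 100 103 106 111 132 152 147 149 146 148 147 144 147 120  46  45
  44  47  44  45  46  47  49  40  47  44  49  48  55 133 208 218 219 219
 217 218 218 217 218 218 216 217 219 218 219 217 220 216 219 217 217 219
 216 218 217 218 217 216 218 218 219 182  71  42  44  46  40  47  43  45
  45  46  48  45  42  43  45  44  46  45  41  39  44  36  36  39  43  38
  36  39  43  38  40  40  42  35  41  38]
```

View pics/t3.png

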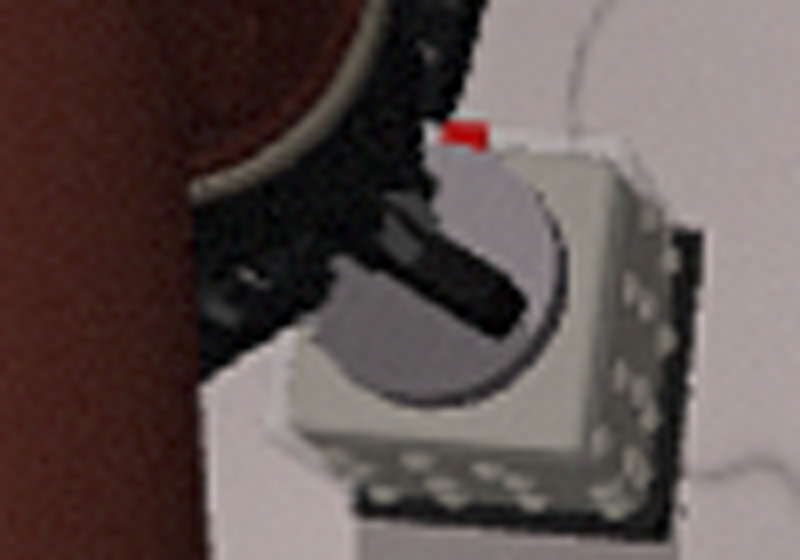

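Run:
```python
from h import *
print(tri(ray('top',(211,228)),ray('scene',(453,206))))
def pr(n,X):
    c=eyes.camera_info(n)
    return cv2.projectPoints(np.array([X],float),cv2.Rodrigues(c['R'])[0],c['t'],c['intrinsics'],np.array([c['k1'],0,0,0.]))[0].ravel()
for z in (144,165,185): print(z,pr('top',[545,235,z]),pr('scene',[545,235,z]))
# where along tool z/x could wrist-seen tip (320,283) be
c=eyes.camera_info('wrist');T=c['T_tool_cam']
p=cv2.undistortPoints(np.array([[[320,283.]]]),c['intrinsics'],np.array([c['k1'],0,0,0.]))[0,0]
d=T[:3,:3]@np.array([*p,1])
for z in (-40,-20,0,20): print(T[:3,3]+d*(z-T[2,3])/d[2])
```

```text
(array([546.90957063, 231.50599698, 184.6534608 ]), np.float64(4.693574286840628))
144 [212.68995367 232.76688802] [449.87043032 226.40432543]
165 [210.34180623 230.34622897] [451.36014552 215.67028588]
185 [208.01029131 227.94165251] [452.80068348 205.18735686]
[  9.87754896  -0.13460176 -40.        ]
[  1.40840352  -0.03923407 -20.        ]
[-7.06074193  0.05613363  0.        ]
[-15.52988737   0.15150133  20.        ]
```

Top and scene put the real fingertips at z≈185 while the reported TCP is 144. The wrist view agrees: the tips sit about 41 mm short of the reported TCP, and the axis itself is right. So I open, go down another 38 mm, and grip.

Emit:
move_arm(
  steps=[
    {"delta_pos": [0, 0, 0], "spin": 0},
    {"delta_pos": [0, 0, 0], "spin": 0},
    {"delta_pos": [0, 0, 0], "spin": 0},
    {"delta_pos": [0, 0, 0], "spin": 0},
    {"delta_pos": [0, 0, 0.01], "spin": 0},
    {"delta_pos": [0, 0, 0.02], "spin": 0},
    {"delta_pos": [0, 0, 0.03], "spin": 0},
    {"delta_pos": [0, 0, 0.037], "spin": 0},
    {"delta_pos": [0, 0, 0.037], "spin": 0},
    {"delta_pos": [0, 0, 0.037], "spin": 0},
  ],
  grip=0.05,
)

```text
clock: 4.2
ee_pos: [545.0, 235.1, 106.9]
tcp_rot: [-180.0, 0.0, 66.7]
ft_force: [-0.1, 0.7, 0.1]
finger_gap: 0.588
grip_force: 0.0
```

Emit:
move_arm(
  steps=[
    {"delta_pos": [0, 0, 0], "spin": 0},
    {"delta_pos": [0, 0, 0], "spin": 0},
    {"delta_pos": [0, 0, 0], "spin": 0},
    {"delta_pos": [0, 0, 0], "spin": 0},
    {"delta_pos": [0, 0, 0], "spin": 0},
    {"delta_pos": [0, 0, 0], "spin": 0},
  ],
  grip=0,
  newtons=40,
)

```text
clock: 4.8
ee_pos: [544.1, 235.9, 107.7]
tcp_rot: [-179.9, -0.0, 66.7]
ft_force: [-6.9, -0.7, 6.7]
finger_gap: 0.156
grip_force: 39.7
```

Gripped at a 13 mm opening with 40 N. Now turning clockwise.

Emit:
move_arm(
  steps=[
    {"delta_pos": [0, 0, 0], "spin": 6},
    {"delta_pos": [0, 0, 0], "spin": 12},
    {"delta_pos": [0, 0, 0], "spin": 18},
    {"delta_pos": [0, 0, 0], "spin": 24},
    {"delta_pos": [0, 0, 0], "spin": 30},
    {"delta_pos": [0, 0, 0], "spin": 36},
    {"delta_pos": [0, 0, 0], "spin": 42},
    {"delta_pos": [0, 0, 0], "spin": 47},
    {"delta_pos": [0, 0, 0], "spin": 52},
    {"delta_pos": [0, 0, 0], "spin": 54},
    {"delta_pos": [0, 0, 0], "spin": 54},
    {"delta_pos": [0, 0, 0], "spin": 54},
  ],
)

```text
clock: 6.0
ee_pos: [543.1, 237.0, 107.7]
tcp_rot: [-179.9, 0.2, 12.8]
ft_force: [-11.2, 2.3, 9.0]
finger_gap: 0.155
grip_force: 40.0
```

```bash
python3 -c "
from rig import readout
s=readout.read_state();print(s['torque'],s['q'],s['tcp_rot'],s['ft_force'])"
```

```text
[ 0.38443232  2.17124713 -0.00935435] [-58.79957771  18.33642265  37.7546444   99.76850257 -12.34440393
  66.17800062 -94.63639431] [-1.79851649e+02  1.55620042e-01  1.27673260e+01] [-11.1872457    2.31522984   8.96706534]
```

Emit:
move_arm(
  steps=[
    {"delta_pos": [0, 0, 0], "spin": 2},
    {"delta_pos": [0, 0, 0], "spin": 4},
    {"delta_pos": [0, 0, 0], "spin": 6},
    {"delta_pos": [0, 0, 0], "spin": 8},
    {"delta_pos": [0, 0, 0], "spin": 9},
    {"delta_pos": [0, 0, 0], "spin": 9},
    {"delta_pos": [0, 0, 0], "spin": 9},
  ],
)

```text
clock: 6.7
ee_pos: [543.0, 237.2, 107.6]
tcp_rot: [-179.9, 0.2, 3.8]
ft_force: [-10.9, 3.3, 8.4]
finger_gap: 0.151
grip_force: 40.0
```

```bash
python3 -c "
from rig import readout
s=readout.read_state();print(s['torque'],s['q'],s['tcp_rot'],s['ft_force'])"
```

```text
[ 0.48333174  2.20935432 -0.04406116] [ -60.04462796   18.63674613   39.3502853    99.81986313  -12.99608955
   66.24819    -103.08054155] [-179.86236617    0.18179469    3.78064534] [-10.88947094   3.28178807   8.40426281]
```

Emit:
move_arm(
  steps=[
    {"delta_pos": [0, 0, 0], "spin": 2},
    {"delta_pos": [0, 0, 0], "spin": 4},
    {"delta_pos": [0, 0, 0], "spin": 5},
    {"delta_pos": [0, 0, 0], "spin": 5},
    {"delta_pos": [0, 0, 0], "spin": 5},
  ],
)

```text
clock: 7.2
ee_pos: [543.0, 237.3, 107.7]
tcp_rot: [-179.9, 0.2, -1.0]
ft_force: [-10.5, 1.9, 9.7]
finger_gap: 0.152
grip_force: 69.7
```

```bash
python3 -c "
from rig import readout,eyes
import cv2
s=readout.read_state();print(s['torque'],s['ee_pos'],s['tcp_rot'],s['ft_force'])
a=eyes.camera('wrist')[160:480,120:520,::-1];b=cv2.resize(eyes.camera('scene')[180:280,385:510,::-1],(400,320),interpolation=2)
cv2.imwrite('pics/m4.png',cv2.hconcat([a,b]))"
```

```text
[0.23374149 2.26651358 1.93913217] [543.02636044 237.32778311 107.69547165] [-1.79928061e+02  1.76940856e-01 -1.02424094e+00] [-10.48186994   1.91846357   9.73839192]
```

View pics/m4.png

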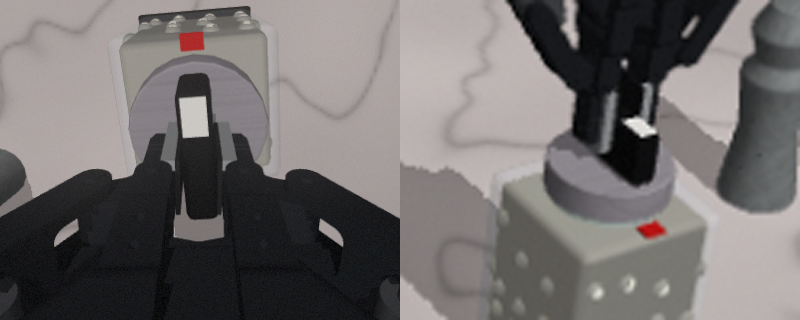

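The bar points at the red index and the stop shows 1.9 N m. I'll release, rise, and go to the lentil jar.

Emit:
move_arm(
  steps=[
    {"delta_pos": [0, 0, 0], "spin": 0},
    {"delta_pos": [0, 0, 0], "spin": 0},
    {"delta_pos": [0, 0, 0], "spin": 0},
    {"delta_pos": [0, 0, 0], "spin": 0},
    {"delta_pos": [0, 0, -0.04], "spin": 0},
    {"delta_pos": [0, 0, -0.085], "spin": 0},
    {"delta_pos": [0, 0, -0.128], "spin": 0},
    {"delta_pos": [0, 0, -0.128], "spin": 0},
  ],
  grip=0.05,
)

```text
clock: 8.1
ee_pos: [548.0, 235.6, 241.0]
tcp_rot: [-179.7, -0.4, -1.4]
ft_force: [-0.4, -0.8, -1.4]
finger_gap: 0.581
grip_force: 0.0
```

Emit:
move_arm(
  steps=[
    {"delta_pos": [-0.001, 0.03, 0], "spin": -6.5},
    {"delta_pos": [-0.002, 0.06, 0], "spin": -13},
    {"delta_pos": [-0.003, 0.09, 0], "spin": -19.5},
    {"delta_pos": [-0.004, 0.12, 0], "spin": -26},
    {"delta_pos": [-0.005, 0.15, 0], "spin": -32.5},
    {"delta_pos": [-0.006, 0.18, 0], "spin": -39},
    {"delta_pos": [-0.0075, 0.21, 0], "spin": -45.5},
    {"delta_pos": [-0.0085, 0.24, 0], "spin": -52},
    {"delta_pos": [-0.0085, 0.24, 0], "spin": -52},
    {"delta_pos": [-0.0085, 0.24, 0], "spin": -52},
    {"delta_pos": [-0.0085, 0.24, 0], "spin": -52},
  ],
)

```text
clock: 9.2
ee_pos: [531.0, -3.4, 234.7]
tcp_rot: [-180.0, 0.0, 50.7]
ft_force: [0.6, -0.4, -0.1]
finger_gap: 0.584
grip_force: 0.0
```

Run:
```python
from rig import readout, eyes
import cv2
s=readout.read_state();print({k:s[k] for k in('clock','ee_pos','tcp_rot','q','ft_force')})
cv2.imwrite('pics/w5.png',eyes.camera('wrist')[:,:,::-1])
```

```text
{'clock': 9.2, 'ee_pos': array([530.97783988,  -3.44561959, 234.72567897]), 'tcp_rot': array([-1.79980918e+02,  7.67444105e-03,  5.06608913e+01]), 'q': array([-47.62831956,   3.66116988,  45.89316985,  98.64476881,
        -2.68563315,  78.83668059, -40.61154471]), 'ft_force': array([ 0.61846078, -0.35686978, -0.12044792])}
```

View pics/w5.png

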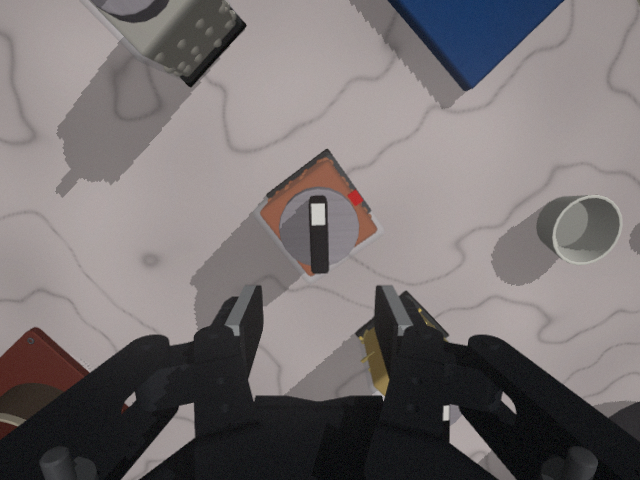

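The lentil bar is centred, from its white end at (318,204) to its dark end at (320,272), with the red index at (355,198). That is the same geometry as the bean jar, so I descend the full 127 mm and grip.

Emit:
move_arm(
  steps=[
    {"delta_pos": [0, 0, 0.03], "spin": -1},
    {"delta_pos": [0, 0, 0.06], "spin": -1},
    {"delta_pos": [0, 0, 0.085], "spin": -1},
    {"delta_pos": [0, 0, 0.1], "spin": -1},
    {"delta_pos": [0, 0, 0.112], "spin": -1},
    {"delta_pos": [0, 0, 0.122], "spin": -1},
    {"delta_pos": [0, 0, 0.127], "spin": -1},
    {"delta_pos": [0, 0, 0.127], "spin": -1},
    {"delta_pos": [0, 0, 0.127], "spin": -1},
  ],
)

```text
clock: 10.15
ee_pos: [531.4, -4.5, 108.6]
tcp_rot: [180.0, -0.0, 51.7]
ft_force: [0.1, -0.1, -0.4]
finger_gap: 0.586
grip_force: 0.0
```

Emit:
move_arm(
  steps=[
    {"delta_pos": [0, 0, 0], "spin": 0},
    {"delta_pos": [0, 0, 0], "spin": 0},
    {"delta_pos": [0, 0, 0], "spin": 0},
    {"delta_pos": [0, 0, 0], "spin": 0},
    {"delta_pos": [0, 0, 0], "spin": 0},
    {"delta_pos": [0, 0, 0], "spin": 0},
  ],
  grip=0,
  newtons=40,
)

```text
clock: 10.75
ee_pos: [530.8, -4.1, 108.6]
tcp_rot: [-180.0, -0.0, 51.7]
ft_force: [-3.3, 1.6, 5.0]
finger_gap: 0.157
grip_force: 39.4
```

Emit:
move_arm(
  steps=[
    {"delta_pos": [0, 0, 0], "spin": 6},
    {"delta_pos": [0, 0, 0], "spin": 12},
    {"delta_pos": [0, 0, 0], "spin": 18},
    {"delta_pos": [0, 0, 0], "spin": 24},
    {"delta_pos": [0, 0, 0], "spin": 30},
    {"delta_pos": [0, 0, 0], "spin": 36},
    {"delta_pos": [0, 0, 0], "spin": 42},
    {"delta_pos": [0, 0, 0], "spin": 46},
    {"delta_pos": [0, 0, 0], "spin": 49},
    {"delta_pos": [0, 0, 0], "spin": 50},
    {"delta_pos": [0, 0, 0], "spin": 50},
  ],
)

```text
clock: 11.85
ee_pos: [530.7, -3.9, 108.6]
tcp_rot: [-179.9, 0.0, 1.6]
ft_force: [-4.1, 2.6, 7.7]
finger_gap: 0.154
grip_force: 39.6
```

Emit:
move_arm(
  steps=[
    {"delta_pos": [0, 0, 0], "spin": 2},
    {"delta_pos": [0, 0, 0], "spin": 4},
    {"delta_pos": [0, 0, 0], "spin": 5},
    {"delta_pos": [0, 0, 0], "spin": 5},
    {"delta_pos": [0, 0, 0], "spin": 5},
  ],
)

```text
clock: 12.35
ee_pos: [530.7, -3.9, 108.6]
tcp_rot: [-179.9, 0.0, -3.3]
ft_force: [-5.4, 2.8, 7.3]
finger_gap: 0.155
grip_force: 39.7
```

```bash
python3 -c "
from rig import readout
s=readout.read_state();print(s['torque'],s['grip_force'],s['tcp_rot'],s['ft_force'],s['q'])"
```

```text
[0.35840314 1.03992702 0.0584095 ] 39.65264976024628 [-1.79932122e+02  4.69574789e-02 -3.30530615e+00] [-5.38296197  2.75384515  7.26669152] [-51.89195514  12.17321613  53.94787004 108.67394667 -10.96030264
  64.54784591 -87.10615435]
```

Emit:
move_arm(
  steps=[
    {"delta_pos": [0, 0, 0], "spin": 2},
    {"delta_pos": [0, 0, 0], "spin": 4},
    {"delta_pos": [0, 0, 0], "spin": 5},
    {"delta_pos": [0, 0, 0], "spin": 5},
    {"delta_pos": [0, 0, 0], "spin": 5},
  ],
)

```text
clock: 12.85
ee_pos: [530.7, -3.8, 108.7]
tcp_rot: [-180.0, 0.1, -8.1]
ft_force: [-5.2, -0.1, 9.2]
finger_gap: 0.153
grip_force: 70.6
```

```bash
python3 -c "
from rig import readout
s=readout.read_state();print(s['torque'],s['grip_force'],s['tcp_rot'],s['ft_force'])"
```

```text
[0.16911662 1.1604392  1.89774407] 70.62719609588385 [-1.79992519e+02  5.10290122e-02 -8.11784663e+00] [-5.20157262 -0.08521064  9.1832183 ]
```

Stop reached at 1.9 N m. I'll release, rise, move back towards the robot and check from above.

Emit:
move_arm(
  steps=[
    {"delta_pos": [0, 0, 0], "spin": 0},
    {"delta_pos": [0, 0, 0], "spin": 0},
    {"delta_pos": [0, 0, 0], "spin": 0},
    {"delta_pos": [0, 0, 0], "spin": 0},
    {"delta_pos": [0, 0, -0.04], "spin": 0},
    {"delta_pos": [0, 0, -0.08], "spin": 0},
    {"delta_pos": [0, 0, -0.12], "spin": 0},
    {"delta_pos": [0, 0, -0.16], "spin": 0},
    {"delta_pos": [0, -0.04, -0.18], "spin": 0},
    {"delta_pos": [0, -0.08, -0.18], "spin": 0},
    {"delta_pos": [0, -0.12, -0.18], "spin": 0},
    {"delta_pos": [0, -0.12, -0.18], "spin": 0},
  ],
  grip=0.05,
)

```text
clock: 14.05
ee_pos: [548.0, 121.2, 287.1]
tcp_rot: [180.0, 0.1, -7.8]
ft_force: [0.3, 0.3, -0.3]
finger_gap: 0.583
grip_force: 0.0
```

Run:
```python
from rig import readout, eyes
import cv2
s=readout.read_state();print({k:s[k] for k in('clock','ee_pos','q','ft_force')})
w=eyes.camera('wrist')[:,:,::-1];t=eyes.camera('scene')[:,:,::-1]
cv2.imwrite('pics/end.png',cv2.hconcat([cv2.resize(w,(400,300)),cv2.resize(t[180:375,130:500],(400,211)).copy() if 0 else cv2.resize(t[190:310,290:490],(400,300))]))
cv2.imwrite('pics/w_end.png',w)
```

```text
{'clock': 14.05, 'ee_pos': array([548.00903088, 121.23204036, 287.11993416]), 'q': array([ -62.8615638 ,    8.27377866,   52.09699475,   89.78725366,
         -6.55112409,   85.19574138, -108.33955517]), 'ft_force': array([ 0.25399942,  0.29323165, -0.28871166])}
```

View pics/end.png

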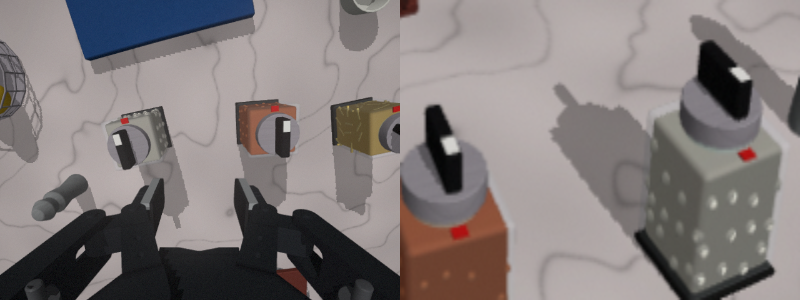

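Both bars look lined up with their red marks, and pasta was never touched. One numeric check of the bean bar against its index.

Run:
```python
from h import *
from rig import readout
s=readout.read_state()
i=cv2.imread('pics/w_end.png').astype(int)
b,g,r=i[...,0],i[...,1],i[...,2]
for n,(u0,u1,v0,v1) in {'bean':(165,250,180,275),'lentil':(405,480,160,250)}.items():
    sub=np.zeros(r.shape,bool);sub[v0:v1,u0:u1]=1
    c=lambda m:np.argwhere(m&sub).mean(0)[::-1]
    R=c((r>120)&(g<60)); W=c((r>190)&(g>190)&(b>190))
    p,q=np.array(s['ee_pos']),s['tcp_rot']
    P=atz(wray(W,p,q),167);Q=atz(wray(R,p,q),119)
    C=np.array([545,236,0]) if n=='bean' else np.array([531,-4.2,0])
    a=lambda v:np.degrees(np.arctan2(v[1],v[0]))
    print(n,W,R,P,Q,a(P-C),a(Q-C))
```

```text
bean [186.76       223.11333333] [199.15555556 192.88888889] [563.84904692 233.02665753 167.        ] [584.53518842 232.91208004 119.        ] -8.964254520168888 -4.466054760118072
lentil [458.53488372 201.69767442] [439.46788991 173.21100917] [548.43929345 -10.91472543 167.        ] [569.43208722 -11.23023178 119.        ] -21.058415089830355 -10.366282093799915
```

```bash
python3 -c "
from rig import ticket
print(ticket.finish_job())"
```

```text
the job is handed in; nothing more can be done
None
```

I screwed the bean lid and then the lentil lid clockwise to their hard stops (about 1.9 N m each) and let go. The pasta lid was not touched, and I handed the job in at about 14 s with the arm clear.

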